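# Pack the movement dishes and latch the carrying case

### The job

Swing the hasp off the carrying case, lift its cover off and set it down the right way up on the cork mat. Then put every lidded dish standing on the blue mat flat into a bay of its own on the case's stage plate, centred between the stops, put the cover back on so that it sits fully down all round, and last swing the hasp fully up again so that its claw lies over the cover's edge. Leave the glass jar and the tape roll where they are.

Things in the scene. Friction and masses are not known exactly. Their poses are not given: they have to be found in the camera images.
- case: Case base, fixed: white plate 176 x 176 x 10 mm, origin at the centre of its underside, x and y along its edges; the hasp is on its -x side (towards the robot). Stops on the plate: an aluminium rail 8 mm high, 4 mm thick, 148 mm square outside, and a cross of ribs 6 mm high, 4 mm thick, making four empty bays of 68 x 68 mm.
- bay0 (a point): Centre of bay 0, on the plate's upper face, 10 mm above the bench; in the case's frame at x -36, y +36 mm.
- bay1 (a point): Centre of bay 1, on the plate's upper face, 10 mm above the bench; in the case's frame at x -36, y -36 mm.
- bay2 (a point): Centre of bay 2, on the plate's upper face, 10 mm above the bench; in the case's frame at x +36, y +36 mm.
- bay3 (a point): Centre of bay 3, on the plate's upper face, 10 mm above the bench; in the case's frame at x +36, y -36 mm.
- cover: Loose square grey cover, open below, 162 x 162 x 48 mm outside, 154 mm inside, 44 mm of room inside, 0.3 to 0.5 kg. Origin at the centre of its lower rim, z up. Starts on the case, rim on the white plate around the rail (origin 10 mm above the case's, 3 mm play each way). It comes off and goes on freely with the hasp beyond about 0.5 rad.
- cover_grip (a point): Middle of the steel bar handle on the cover's top, 75 mm above the cover's origin. The bar is 16 mm wide (cover x), 90 mm long (cover y), 14 mm high, with 20 mm of clear space between it and the cover's top.
- hasp (a joint): Steel hasp on the case's front, rad: 0 = upright, claw over the cover's edge (start); 1.35 = swung fully out (to the case's -x) and down, nearly level. Stays where left; about 1 N at the tab moves it. Plate 28 mm wide (case y), 5 mm thick, 80 mm long from the hinge; 52 mm up, a claw 28 mm wide, 5 mm thick reaches 27 mm towards the case, 16 mm over the cover, 2.5 mm above it.
- hasp_hinge (a point): Middle of the hasp's hinge line, which runs along the case's y; 92 mm from the case's centre towards its -x, 8 mm above the bench.
- hasp_tab (a point): Point on the hasp plate's middle line, 74 mm from the hinge and 6 mm below its free end, in the finger tab above the claw; moves with the hasp, straight above the hinge when upright. The tab can be pinched from above across its 28 mm width and led along its arc.
- dish_mat: Blue bench mat, fixed, 230 x 210 mm, 3 mm thick, on one side of the case or the other; the dishes start on it. Origin at the centre of its underside.
- cork_mat: Cork mat, fixed, 220 (x) x 200 (y) mm, 3 mm thick, on the other side of the case: the cover goes here meanwhile. Origin at the centre of its underside.
- dish0: Lidded round aluminium dish for a watch movement, one rigid piece, 60 mm diameter and 18 mm high, with a black upright knob on top, 26 mm diameter and 22 mm high (40 mm in all), 60 to 120 g. Origin at the centre of its underside, z up. May be absent.
- dish1: Lidded round aluminium dish for a watch movement, one rigid piece, 60 mm diameter and 18 mm high, with a black upright knob on top, 26 mm diameter and 22 mm high (40 mm in all), 60 to 120 g. Origin at the centre of its underside, z up. May be absent.
- dish2: Lidded round aluminium dish for a watch movement, one rigid piece, 60 mm diameter and 18 mm high, with a black upright knob on top, 26 mm diameter and 22 mm high (40 mm in all), 60 to 120 g. Origin at the centre of its underside, z up. May be absent.
- dish3: Lidded round aluminium dish for a watch movement, one rigid piece, 60 mm diameter and 18 mm high, with a black upright knob on top, 26 mm diameter and 22 mm high (40 mm in all), 60 to 120 g. Origin at the centre of its underside, z up. May be absent.
- jar: Bystander: glass jar with metal lid, 66 mm diameter, 70 mm high; origin at the centre of its underside.
- tape: Bystander: roll of masking tape lying flat, 100 mm diameter, 24 mm high; origin at the centre of its underside.
There are look-alikes about, which are no part of the job. What is shaped like the dish2 but green or purple is not meant.

How it is judged:
By the outcome, as a careful person would: the job done as asked, in the order asked, and still so for the second after the job is handed in, with the robot touching nothing.
Of dish0, dish1, dish2, dish3 only 2 to 4 are there at a start; the rules pass over those that are not, and their reading is None.
At some moment in a run one of dish0, dish1, dish2, dish3 may be knocked a few centimetres aside while the robot is not near it.
Once in a run the grip may slacken for a moment while it holds something.
It also fails if it takes over 210 s, if anything falls off the work surface, if the arm or the gripper's body presses on something with over 40 N, if the wrist force passes 120 N, or if a joint passes its speed limit or range.

### The arm

A 7-joint arm with a two-finger parallel gripper is mounted at the origin on the work surface. World frame = base frame: x ahead of the robot, y to its left, z up, the work surface at z = 0. Lengths are in m, angles in rad, forces in N, time in s.
With the tool pointing down it reaches from about 0.35 to 0.9 m from the base axis. Payload 19.9 kg.
Tool frame: the origin (TCP) lies between the finger pads; the fingertips stand 19 mm ahead of it and the grasp point (between the pads) is the TCP; z points along the fingers, y is the direction in which the jaws open and shut (so a half turn about z gives the same grasp; the last joint's range is limited). The gripper opens to 94 mm and grips with 3 to 60 N. Pads are 16 mm wide; open, the fingers measure 119 mm over their backs; the gripper's body (75 mm by 177 mm) begins 78 mm behind the grasp point.
Start: joints at [1.083, 0.417, -0.01, 1.614, 0.005, 1.111, -0.053], TCP at [0.269, -0.564, 0.224] pointing down, gripper open.
Joint ranges: [-2.81, 2.81], [-0.39, 2.02], [-1.27, 1.25], [0.06, 2.57], [-1.19, 4.33], [0.19, 2], [-2.82, 2.82]. Speed limits (rad/s): [1.89, 1.89, 2.39, 2.39, 3.01, 3.01, 3.01].

### API

Orientations are given as a 3x3 rotation matrix whose columns are the frame's x, y, z axes.
In Python, from rig import robot gives the robot as it stands. Calls block until the motion is done:
- robot.move_ptp(position, orientation): joint-space move of the TCP to a pose.
- robot.move_linear(position, velocity=0.15, frame=None, threshold=None): straight line of the TCP; frame=None keeps the orientation; velocity is the mean speed in m/s. With threshold (N) it stops when the force on the tool has changed by that much, and returns True; else False.
- robot.goto_joints(angles): joint-space move.
- robot.gripper_to(opening): finger opening in m; the grip force is fixed at half the most; returns when the fingers have stopped.
- robot.pause(seconds).
- robot.ik(position, orientation): joint angles nearest the present ones, or None.
- robot.get_state(): the state.
- robot.grab_frame(name): name is "scene" or "top"; returns the picture (384x512x3 uint8, red, green, blue); there is no depth.
- robot.camera_info(name): a dict with "fx", "fy", "cx", "cy" (pixels), "dist" ([k1, k2, p1, p2, k3] as OpenCV has them; the pictures are not rectified), "rvec" (rotation vector, rad) and "tvec" (3), from world to camera coordinates, as OpenCV has them. Camera axes: x right, y down, z forward; pixel columns grow to the right and rows downward; lengths in m; the calibration is good to about 2 mm. A picture is of the moment at which its call begins. camera_info takes no time and is no camera call.
A pose or a line that the arm cannot do raises robot.PlanningError and nothing moves.
- robot.sign_off(): hands the job in, once; it reports no verdict.
The state is a dict: "time": time; "qpos": joint angles; "joint_vel": joint speeds; "effort": joint torques, N m; "ee_pos": TCP position; "tool_rot": TCP orientation; "force": force on the tool from outside, world axes, zero at the start; "moment": the same for the moment, N m; "opening": finger opening in m.
Only numpy, scipy, OpenCV 4.12 (cv2) and the standard library are available. Lean on these libraries where they do the work, as an engineer would, in place of code of your own. Each camera call takes 0.05 s, during which the arm holds its last target.

## Working session

There is one attempt and no reset: what is moved stays moved. The work goes in short steps, each a Python script; the robot and the scene stay as the last script left them, time stands still between calls to the robot, and variables do not carry over. Pictures are saved under pics/ and viewed, and the job is handed in when it is done.

```bash
ls; mkdir -p pics
python3 - <<'E'
from rig import robot
import cv2
s=robot.get_state(); print({k:s[k] for k in ('time','ee_pos','opening','force')})
for n in ('scene','top'):
    f=robot.grab_frame(n); cv2.imwrite(f'pics/{n}0.png',cv2.cvtColor(f,cv2.COLOR_RGB2BGR)); print(n,robot.camera_info(n))
E
```

```text
pics
{'time': 0.0, 'ee_pos': array([ 0.26928928, -0.56359346,  0.2238225 ]), 'opening': 0.09418299999312157, 'force': array([0.39062354, 0.17092281, 0.02178529])}
scene {'fx': 418.776017390734, 'fy': 418.776017390734, 'cx': 251.7299312038843, 'cy': 188.48000863668526, 'dist': array([-0.08618827,  0.        ,  0.        ,  0.        ,  0.        ]), 'rvec': array([ 2.06521092,  0.77561766, -0.37282759]), 'tvec': array([-0.46377826, -0.13876511,  1.62298933])}
top {'fx': 414.2497194945198, 'fy': 414.2497194945198, 'cx': 255.44819140415225, 'cy': 198.3786688717541, 'dist': array([-0.10317475,  0.        ,  0.        ,  0.        ,  0.        ]), 'rvec': array([ 2.18463155, -2.13786902,  0.11665743]), 'tvec': array([0.03501906, 0.56327084, 1.16816672])}
```

View pics/top0.png

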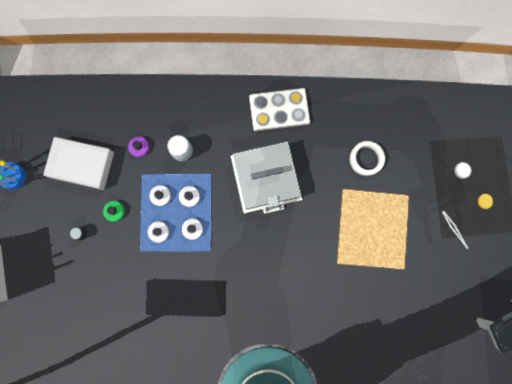

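View pics/scene0.png

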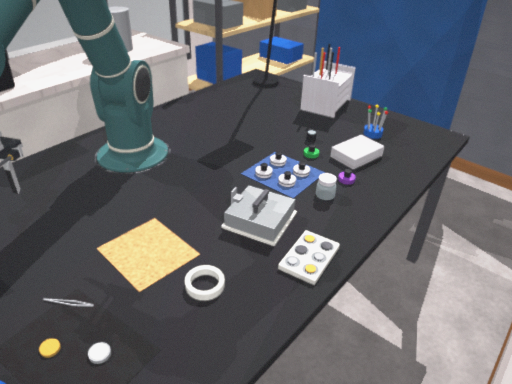

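The top view shows the case at about (266,178) with its hasp below it and the cork mat at (374,229). Four white dishes with black knobs stand on the blue mat at (159,196), (189,197), (158,232) and (192,229). The jar is at (180,148) and the tape at (367,158). I'll zoom in and measure.

```bash
cat > h.py <<'E'
import numpy as np, cv2
from rig import robot
def cam(n):
    c=robot.camera_info(n); K=np.array([[c['fx'],0,c['cx']],[0,c['fy'],c['cy']],[0,0,1.]])
    R=cv2.Rodrigues(c['rvec'])[0]; return K,c['dist'],R,c['tvec']
def ray(n,uv):
    K,d,R,t=cam(n); p=cv2.undistortPoints(np.float64(uv).reshape(-1,1,2),K,d).reshape(-1,2)
    return -R.T@t, np.c_[p,np.ones(len(p))]@R
def plane(n,uv,z):
    o,d=ray(n,uv); return (o+d*((z-o[2])/d[:,2])[:,None])[:,:2]
def proj(n,P):
    K,d,R,t=cam(n); return cv2.projectPoints(np.float64(P).reshape(-1,1,3),R,t,K,d)[0].reshape(-1,2)
def big(mask): # biggest contour
    return max(cv2.findContours(mask.astype(np.uint8),cv2.RETR_EXTERNAL,cv2.CHAIN_APPROX_NONE)[0],key=cv2.contourArea)
def save(name,f,box=None,s=1):
    if box: x0,y0,x1,y1=box; f=f[y0:y1,x0:x1]
    cv2.imwrite(f'pics/{name}.png',cv2.resize(cv2.cvtColor(f,cv2.COLOR_RGB2BGR),None,fx=s,fy=s,interpolation=cv2.INTER_CUBIC))
def down(ang): # tool down, y axis (jaws) at angle ang in world
    y=np.array([np.cos(ang),np.sin(ang),0]); z=np.array([0,0,-1.]); return np.c_[np.cross(y,z),y,z]
E
python3 - <<'E'
from h import *
f=cv2.cvtColor(cv2.imread('pics/top0.png'),cv2.COLOR_BGR2RGB)
save('case0',f,(220,130,320,225),6); save('dish0',f,(130,160,225,260),6)
g=cv2.cvtColor(cv2.imread('pics/scene0.png'),cv2.COLOR_BGR2RGB)
save('scase0',g,(210,140,350,250),5)
hsv=cv2.cvtColor(f,cv2.COLOR_RGB2HSV)
H,S,V=cv2.split(hsv)
cork=(H>10)&(H<30)&(S>80)&(V>120); cork[:150]=0;cork[:,:320]=0;cork[:,425:]=0
blue=(H>100)&(H<125)&(S>120)&(V>60); blue[:,:120]=0; blue[:,240:]=0;blue[:150]=0;blue[280:]=0
for nm,m in (('cork',cork),('blue',blue)):
    c=big(m); P=plane('top',c.reshape(-1,2),0.003).astype(np.float32); print(nm,cv2.minAreaRect(P))
E
```

```text
cork ((0.48328641057014465, -0.30364710092544556), (0.2031029462814331, 0.22336654365062714), 85.93439483642578)
blue ((0.5220175981521606, 0.28431883454322815), (0.22339747846126556, 0.2065075933933258), 1.9316481351852417)
```

```bash
ls pics
```

```text
case0.png
dish0.png
scase0.png
scene0.png
top0.png
```

View pics/case0.png

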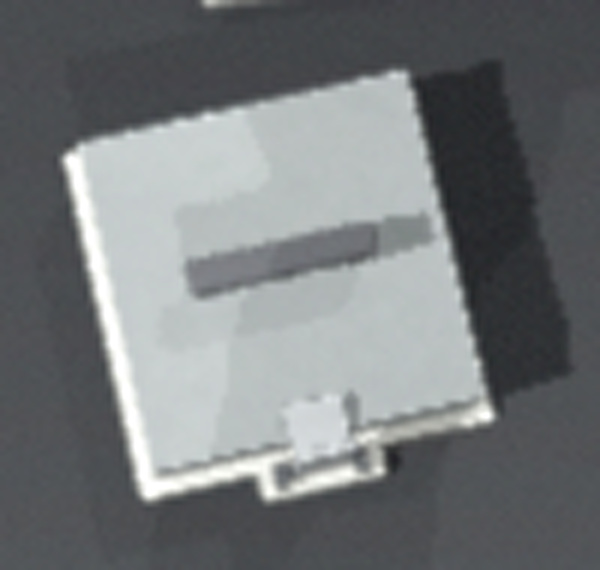

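View pics/dish0.png

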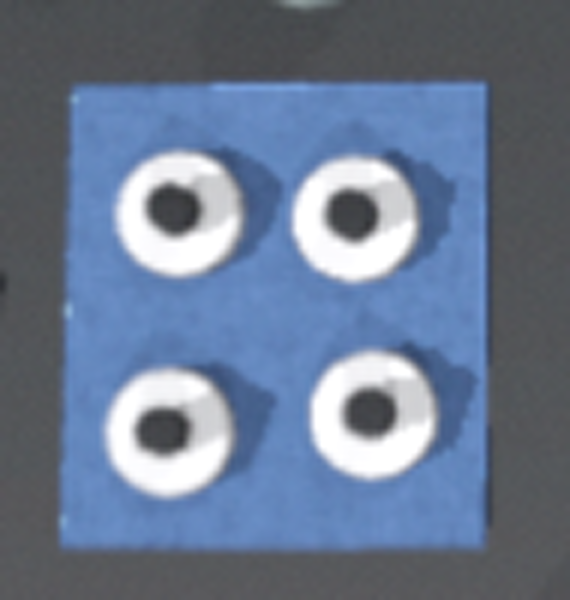

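View pics/scase0.png

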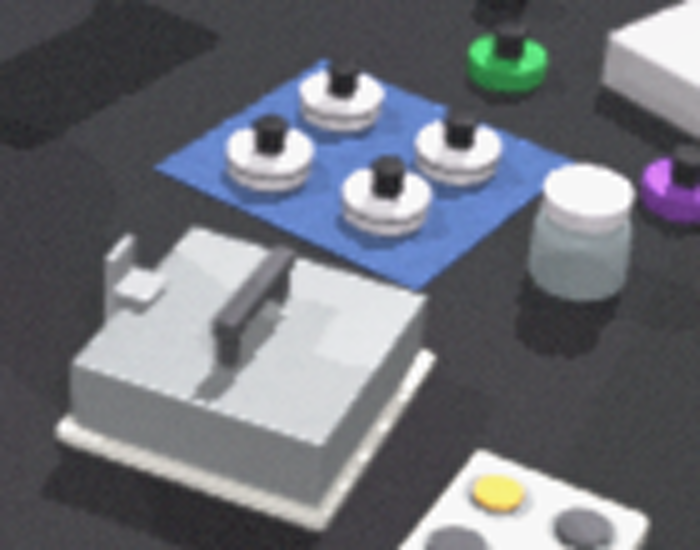

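Run:
```python
from h import *
f=cv2.cvtColor(cv2.imread('pics/top0.png'),cv2.COLOR_BGR2RGB)
print('cam',ray('top',[[0,0]])[0],ray('scene',[[0,0]])[0])
c=lambda U:(np.array(U)+.5)/6-.5+np.array([220,130])
P=plane('top',c([(145,500),(493,420),(65,155)]),0.010); print('plate corners',P, np.linalg.norm(P[0]-P[1]),np.linalg.norm(P[0]-P[2]))
for a,b in((0,1),(0,2)): d=P[b]-P[a]; print('ang',np.degrees(np.arctan2(d[1],d[0])))
# bright mask at line fits
V=cv2.cvtColor(f,cv2.COLOR_RGB2GRAY)
m=V>120; m[:, :225]=0; m[:,310:]=0; m[:138]=0; m[220:]=0
# restrict to case
n,lab=cv2.connectedComponents(m.astype(np.uint8)); 
cc=big(m).reshape(-1,2); print(cv2.minAreaRect(cc))
# cover top: handle bar top at z=.010+.048+.034=.092
hsv=cv2.cvtColor(f,cv2.COLOR_RGB2HSV)
hb=(V<125)&(V>60); hb[:172]=0; hb[181:]=0; hb[:,:250]=0; hb[:,284:]=0
# dishes
w=(V>165)
K=[]
for u,v in((159,196),(189,197),(158,232),(192,229)):
    box=np.zeros_like(w); box[v-16:v+17,u-16:u+17]=1
    w2=(hsv[:,:,1]<70)&(V>60)&box.astype(bool)
    C=big(w2|((V<60)&box)) if 0 else big(w2)
    hull=cv2.convexHull(C); (x,y),r=cv2.minEnclosingCircle(hull)
    el=cv2.fitEllipse(hull)
    k=(V<85)&box.astype(bool); k[:v-8]=0;k[v+9:]=0;k[:,:u-8]=0;k[:,u+9:]=0
    kc=big(k); (kx,ky),kr=cv2.minEnclosingCircle(kc); M=cv2.moments(k.astype(np.uint8),True); kx,ky=M['m10']/M['m00'],M['m01']/M['m00']
    print('dish',el[0],el[1],plane('top',[el[0]],.021-.004),'knob',(kx,ky),M['m00'],plane('top',[(kx,ky)],.038))
```

```text
cam [0.42783415 0.04024644 1.22411274] [ 1.25263646 -0.78364824  0.82779088]
plate corners [[ 0.52111518  0.08075597]
 [ 0.56419084 -0.08937206]
 [ 0.69245827  0.12496223]] 0.1754966069027761 0.17695380132292576
ang -75.79156410752853
ang 14.466750050034033
((266.12640380859375, 179.04774475097656), (65.95879364013672, 60.936927795410156), 77.00537872314453)
dish (159.66714477539062, 195.19650268554688) (21.188261032104492, 21.91436004638672) [[0.56743796 0.33035228]] knob (158.6, 194.33333333333334) 45.0 [[0.56746573 0.32856317]]
dish (188.89344787597656, 196.0744171142578) (21.41898536682129, 21.692638397216797) [[0.56667117 0.24331575]] knob (188.3170731707317, 195.14634146341464) 41.0 [[0.56692272 0.24156887]]
dish (157.84347534179688, 231.49923706054688) (21.80463409423828, 21.864999771118164) [[0.46037167 0.33081364]] knob (156.87179487179486, 231.35897435897436) 39.0 [[0.46013558 0.32860631]]
dish (191.76548767089844, 228.61045837402344) (21.739957809448242, 21.910011291503906) [[0.47128292 0.23117728]] knob (191.4102564102564, 228.33333333333334) 39.0 [[0.47129622 0.22890905]]
```

```bash
cat >> h.py <<'E'
CC=np.array([0.6283,0.0178]); YAW=np.radians(14.4)
def cw(x,y,z,c=None,yaw=None):
    c=CC if c is None else c; a=YAW if yaw is None else yaw
    return np.array([c[0]+x*np.cos(a)-y*np.sin(a),c[1]+x*np.sin(a)+y*np.cos(a),z])
def load(p): return cv2.cvtColor(cv2.imread(p),cv2.COLOR_BGR2RGB)
def overlay(n,f,P,name,box,s=6):
    x0,y0,x1,y1=box; g=cv2.resize(f[y0:y1,x0:x1],None,fx=s,fy=s,interpolation=cv2.INTER_CUBIC)
    for u in proj(n,P): cv2.circle(g,tuple(int(q) for q in (u-[x0,y0]+.5)*s),3,(255,0,0),-1)
    save(name,g)
E
python3 - <<'E'
from h import *
s=.088;k=.081
P=[cw(a*s,b*s,.01) for a in(-1,1) for b in(-1,1)]+[cw(a*k,b*k,.058) for a in(-1,1) for b in(-1,1)]+[cw(0,a*.045,.092) for a in(-1,1)]+[cw(-.092,a*.014,.088) for a in(-1,1)]
overlay('top',load('pics/top0.png'),P,'ov_t',(220,130,320,225))
overlay('scene',load('pics/scene0.png'),P,'ov_s',(210,170,310,250),7)
E
```

```text
(no output)
```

View pics/ov_t.png

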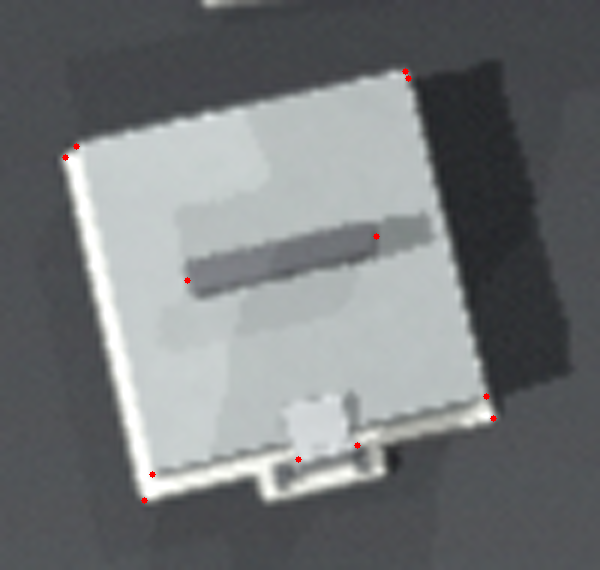

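View pics/ov_s.png

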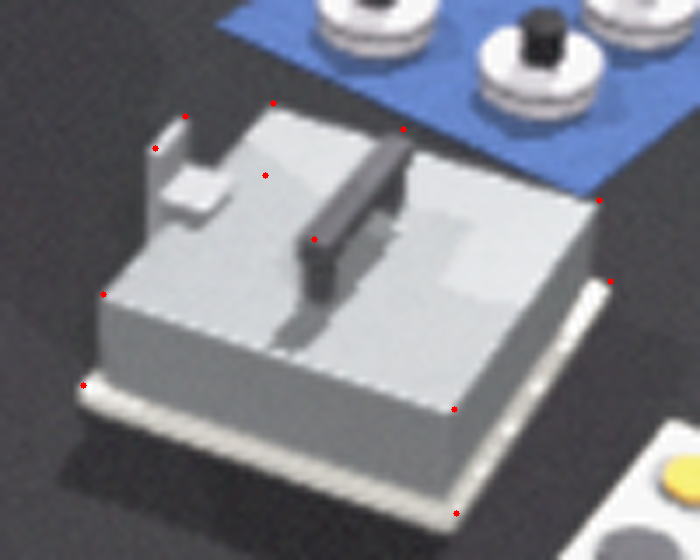

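Projected with the case at (0.628, 0.018) and yaw 14.4°, the case points agree with both views to about 1 px. Now the hasp.

```bash
cat >> h.py <<'E'
def best(ang,pos):
    q0=robot.get_state()['qpos']; o=None
    for a in (ang,ang+np.pi):
        q=robot.ik(pos,down(a))
        if q is not None:
            d=np.abs(np.array(q)-q0).max()+ (10 if abs(q[6])>2.6 else 0)
            if o is None or d<o[0]: o=(d,a)
    return down(o[1])
def st(tag=''):
    s=robot.get_state(); print(tag,'t%.1f'%s['time'],np.round(s['ee_pos'],4),'op%.4f'%s['opening'],'F',np.round(s['force'],1),'M',np.round(s['moment'],2)); return s
def arc(th,r=.074): return cw(-.092-r*np.sin(th),0,.008+r*np.cos(th))
E
python3 - <<'E'
from h import *
p=arc(0)+[0,0,.09]
R=best(YAW+np.pi/2,p); robot.move_ptp(p,R); robot.gripper_to(.05); st()
hit=robot.move_linear(arc(0),0.08,threshold=8); st(hit)
robot.gripper_to(.02); st('grip')
E
```

```text
t3.1 [ 0.5392 -0.0051  0.172 ] op0.0501 F [ 0.2  0.4 -0.1] M [ 0.01  0.   -0.01]
False t4.4 [ 0.5395 -0.0051  0.0825] op0.0501 F [-0.6  0.3  0.4] M [-0.03 -0.02 -0.01]
grip t4.9 [ 0.5396 -0.0063  0.0823] op0.0276 F [ 1.5 -6.5  0.8] M [-1.46 -0.36 -0.04]
```

Run:
```python
from h import *
for th in np.linspace(.15,1.27,8):
    robot.move_linear(arc(th),0.12)
    F=robot.get_state()['force']; print(round(th,2),np.round(F,1))
st()
robot.gripper_to(.05); st('open')
p=robot.get_state()['ee_pos']; robot.move_linear(p+[0,0,.09],.2)
f=robot.grab_frame('top'); save('h1',f,(220,130,320,240),6)
f=robot.grab_frame('scene'); save('h1s',f,(180,150,310,250),5)
```

```text
0.15 [ 1.9 -6.7  1.6]
0.31 [ 1.7 -6.5  4.2]
0.47 [ 1.3 -6.1  4.4]
0.63 [ 2.4 -6.5  0.7]
0.79 [ 4.1 -5.8 -3.3]
0.95 [ 6.  -5.5 -2.8]
1.11 [ 6.5 -6.  -2.6]
1.27 [ 4.8 -6.2 -1.5]
 t6.9 [ 0.4717 -0.0235  0.03  ] op0.0272 F [ 4.8 -6.2 -1.5] M [-1.39 -1.23 -0.13]
open t7.5 [ 0.4707 -0.0226  0.0299] op0.0500 F [0.5 0.3 0.2] M [ 0.09  0.01 -0.02]
```

View pics/h1s.png

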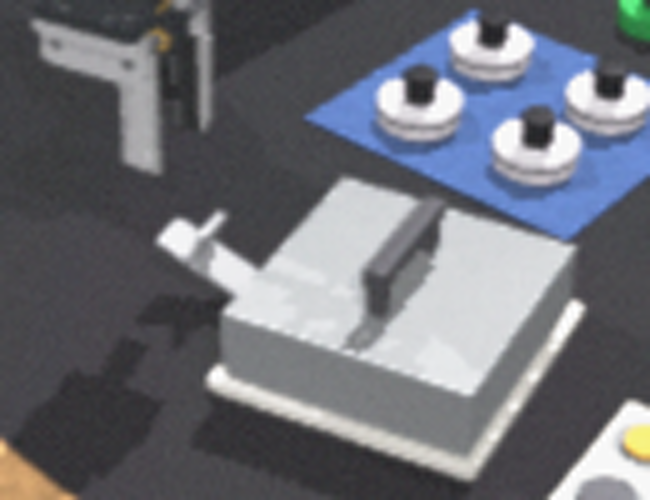

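The hasp is out: its plate is low and its claw sticks up at about (205,230) in the crop. Next, lift the cover.

Run:
```python
from h import *
g=cw(0,-.001,.085)
p=robot.get_state()['ee_pos']
R=best(YAW,g+[0,0,.09]); robot.move_ptp(g+[0,0,.09],R); robot.gripper_to(.06)
hit=robot.move_linear(g,0.1,threshold=8); st(hit)
robot.gripper_to(.0); st('grip')
robot.move_linear(g+[0,0,.03],.06); st('lift1')
robot.move_linear(g+[0,0,.08],.12); st('lift2')
save('c1s',robot.grab_frame('scene'),(180,130,330,250),5)
```

```text
False t10.9 [0.6289 0.0169 0.0856] op0.0601 F [ 0.8  0.3 -0.1] M [-0.02 -0.08 -0.01]
grip t11.6 [0.6286 0.0169 0.085 ] op0.0158 F [0.1 0.4 0. ] M [ 0.02 -0.26 -0.04]
lift1 t12.3 [0.6285 0.0167 0.115 ] op0.0158 F [ 0.5 -0.9 -3.8] M [-0.04 -0.08  0.01]
lift2 t12.9 [0.6283 0.0166 0.1646] op0.0162 F [ 0.1 -0.1 -4.4] M [-0.03 -0.04  0.04]
```

View pics/c1s.png

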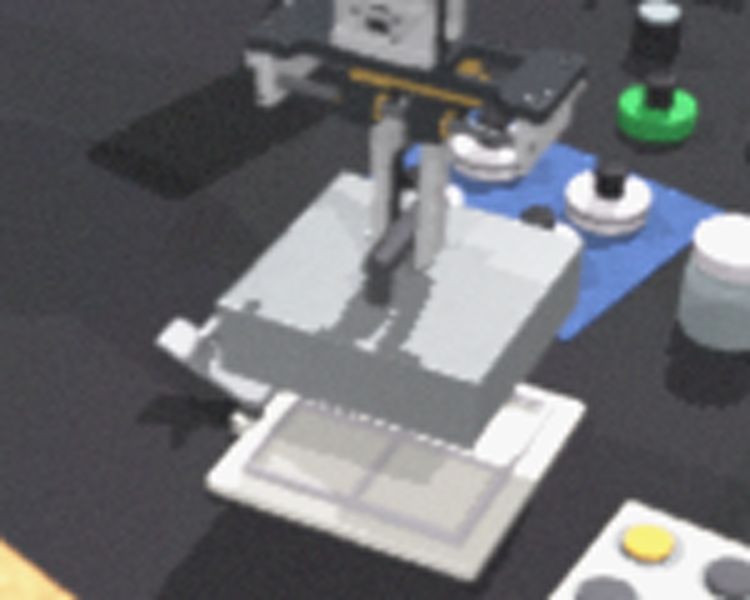

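```bash
cat >> h.py <<'E'
CK=np.array([0.4833,-0.3036]); CKY=np.radians(-4.07)
def cur_ang():
    y=np.array(robot.get_state()['tool_rot'])[:,1]; return np.arctan2(y[1],y[0])
def near(a):  # jaw angle equiv to a (mod pi) nearest to current, as a frame
    c=cur_ang(); k=np.round((c-a)/np.pi); return down(a+k*np.pi)
E
python3 - <<'E'
from h import *
F=near(CKY); t=np.r_[CK,.165]
robot.move_linear(t,.2,frame=F); st('over')
robot.move_linear(np.r_[CK,.09],.12); st('low')
hit=robot.move_linear(np.r_[CK,.0765],.03,threshold=3); st(hit)
save('c2s',robot.grab_frame('scene'),(60,170,260,320),4)
robot.gripper_to(.05); st('rel')
robot.move_linear(np.r_[CK,.2],.2)
f=robot.grab_frame('top'); save('t3',f); cv2.imwrite('pics/t3raw.png',cv2.cvtColor(f,cv2.COLOR_RGB2BGR))
save('t3c',f,(215,125,425,280),3.8)
E
```

```text
over t14.8 [ 0.4838 -0.3026  0.165 ] op0.0159 F [-0.1  0.6 -4.2] M [-0.07 -0.08 -0.  ]
low t15.6 [ 0.4837 -0.3037  0.0906] op0.0157 F [-0.3  0.4 -3.3] M [-0.01 -0.07  0.04]
True t16.0 [ 0.4833 -0.3038  0.0776] op0.0160 F [-0.2  0.1  3.8] M [-0.08 -0.14  0.02]
rel t16.8 [ 0.4828 -0.3035  0.0773] op0.0500 F [-0.7 -0.2  0.1] M [ 0.02 -0.12  0.01]
```

View pics/t3c.png

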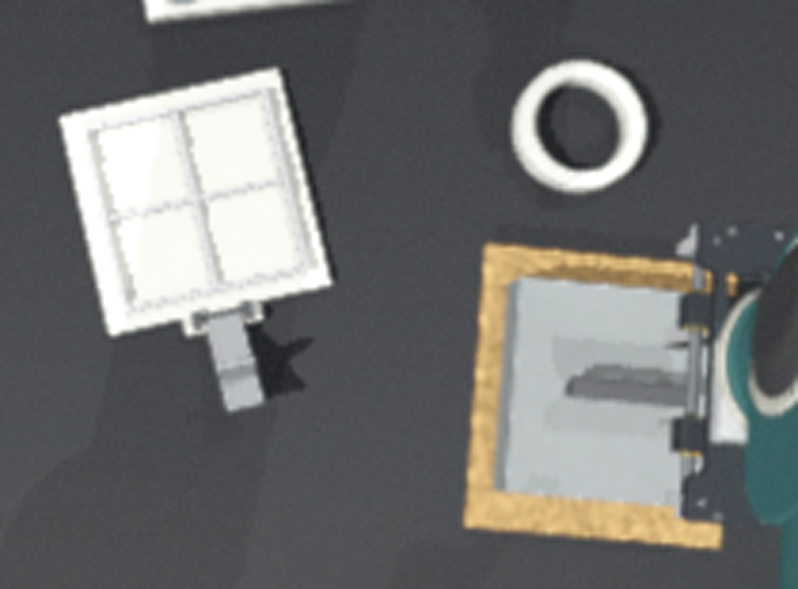

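The cover stands on the cork, and the plate with its four empty bays is in full view. I'll refine the case pose and the dish positions.

```bash
cat >> h.py <<'E'
def dishes(f,n=None,dbg=False):
    """white discs with dark centre on/near blue mat in top view -> world xy"""
    hsv=cv2.cvtColor(f,cv2.COLOR_RGB2HSV); V=hsv[...,2]; S=hsv[...,1]
    m=((S<70)&(V>110)).astype(np.uint8); m[:,:120]=0; m[:,228:]=0; m[:160]=0; m[275:]=0
    out=[]
    for c in cv2.findContours(m,cv2.RETR_EXTERNAL,cv2.CHAIN_APPROX_NONE)[0]:
        if cv2.contourArea(c)<200: continue
        h=cv2.convexHull(c); (x,y),ax,_=cv2.fitEllipse(h)
        bb=cv2.boundingRect(h); k=np.zeros_like(m); cv2.drawContours(k,[h],-1,1,-1)
        k=cv2.erode(k,np.ones((3,3)))&(V<100).astype(np.uint8)
        M=cv2.moments(k,True); kk=(M['m10']/M['m00'],M['m01']/M['m00']) if M['m00']>10 else None
        out.append((plane('top',[(x,y)],.012)[0], plane('top',[kk],.037)[0] if kk else None, ax))
    return out
E
python3 - <<'E'
from h import *
f=load('pics/t3raw.png'); V=cv2.cvtColor(f,cv2.COLOR_RGB2GRAY).astype(np.float32)
# subpixel edges around predicted plate outline
def side(n,V,a,b,za,lo=.15,hi=.85):
    pts=[]
    for t in np.linspace(lo,hi,40):
        p=a+(b-a)*t; nrm=p[:2]-CC; 
        e=(b-a)[:2]; nn=np.array([e[1],-e[0]]); nn/=np.linalg.norm(nn); nn*=np.sign(nn@nrm)
        s=np.linspace(-.012,.012,97); L=np.c_[p[0]+s*nn[0],p[1]+s*nn[1],np.full(97,za)]
        uv=proj(n,L).astype(np.float32); v=cv2.remap(V,uv[:,0].reshape(1,-1),uv[:,1].reshape(1,-1),cv2.INTER_LINEAR)[0]
        g=np.convolve(np.diff(v),np.ones(9)/9,'same'); i=np.argmin(g); 
        h=.5*(v[max(0,i-16)]+v[min(96,i+16)]); seg=np.where(v[max(0,i-16):i+17]<h)[0]
        j=max(0,i-16)+(seg[0] if len(seg) else 16)
        pts.append(s[j])
    return np.array(pts)
s=.088
C={k:cw(k[0]*s,k[1]*s,.01) for k in((-1,-1),(-1,1),(1,1),(1,-1))}
sg=robot.grab_frame('scene'); save('s4',sg); VS=cv2.cvtColor(sg,cv2.COLOR_RGB2GRAY).astype(np.float32)
for n,I in(('top',V),('scene',VS)):
  for nm,a,b in(('+y',(-1,1),(1,1)),('+x',(1,1),(1,-1)),('-y',(1,-1),(-1,-1)),('-x',(-1,-1),(-1,1))):
    d=side(n,I,C[a],C[b],.01); t=np.linspace(.15,.85,40); k=np.polyfit(t,d,1)
    print(n,nm,'med %.4f'%np.median(d),'slope deg %.2f'%np.degrees(k[0]/.176),'std %.4f'%d.std())
for d in dishes(f): print(d)
E
```

```text
top +y med 0.0012 slope deg -0.17 std 0.0002
top +x med 0.0015 slope deg -0.43 std 0.0003
top -y med 0.0005 slope deg -0.15 std 0.0002
top -x med 0.0000 slope deg 0.22 std 0.0022
scene +y med -0.0019 slope deg 0.01 std 0.0005
scene +x med 0.0030 slope deg -0.27 std 0.0002
scene -y med 0.0102 slope deg -0.13 std 0.0003
scene -x med 0.0010 slope deg -1.21 std 0.0026
(array([0.46058331, 0.33203553]), array([0.46053553, 0.32908891]), (21.774490356445312, 21.832551956176758))
(array([0.47143992, 0.23207018]), array([0.47160163, 0.22913277]), (21.544797897338867, 21.844064712524414))
(array([0.56728444, 0.24397781]), array([0.56683763, 0.24174019]), (21.44149398803711, 21.5327091217041))
(array([0.5680733 , 0.33151488]), array([0.56748093, 0.32894547]), (21.0506591796875, 21.746763229370117))
```

```bash
cat >> h.py <<'E'
CC=cw(.0006,-.0005,0)[:2]; YAW=np.radians(14.2)
BAY={0:(-.036,.036),1:(-.036,-.036),2:(.036,.036),3:(.036,-.036)}
def pick(d):
    p=np.array([d[0],d[1],.0435])
    R=best(np.pi/2,p+[0,0,.07]); robot.move_ptp(p+[0,0,.07],R); 
    if abs(robot.get_state()['opening']-.055)>.003: robot.gripper_to(.055)
    hit=robot.move_linear(p,.1,threshold=8); st('down hit=%s'%hit)
    robot.gripper_to(0); st('grip')
    robot.move_linear(p+[0,0,.062],.12); return st('lift')
def place(b):
    x,y=BAY[b]; t=cw(x,y,.105)
    robot.move_linear(t,.2); s=st('over')
    if s['opening']<.024: print('LOST'); return False
    robot.move_linear(cw(x,y,.058),.12)
    hit=robot.move_linear(cw(x,y,.049),.03,threshold=2.5); st('placed hit=%s'%hit)
    robot.gripper_to(.045); 
    robot.move_linear(cw(x,y,.12),.2); return True
def look(name):
    f=robot.grab_frame('top'); save(name,f,(120,125,320,275),4); return f
E
python3 - <<'E'
from h import *
D=dishes(robot.grab_frame('top'))
for d in D: print(d[0],d[1])
tgt=min(D,key=lambda d:d[0][1]+d[0][0]*.1)  # nearest case
d=[(tgt[0][0]+tgt[1][0])/2,(tgt[0][1]+tgt[1][1])/2]; print('pick',d)
s=pick(d)
save('p1s',robot.grab_frame('scene'),(180,130,330,250),5)
E
```

```text
[0.46055806 0.33201027] [0.46053553 0.32908891]
[0.47147956 0.23193856] [0.47160163 0.22913277]
[0.56732496 0.24403991] [0.56683763 0.24174019]
[0.56793126 0.33148064] [0.56734121 0.32872082]
pick [np.float64(0.47154059625809436), np.float64(0.23053566153923716)]
down hit=False t20.8 [0.4717 0.2308 0.0439] op0.0550 F [0.3 0.  0.5] M [ 0.12 -0.08 -0.04]
grip t21.4 [0.4717 0.2305 0.0436] op0.0251 F [ 0.7 -1.1  3.6] M [-0.25 -0.05 -0.04]
lift t22.1 [0.4715 0.2302 0.1051] op0.0249 F [-1.  -1.2 -0.9] M [ 0.03 -0.14 -0.02]
```

View pics/p1s.png

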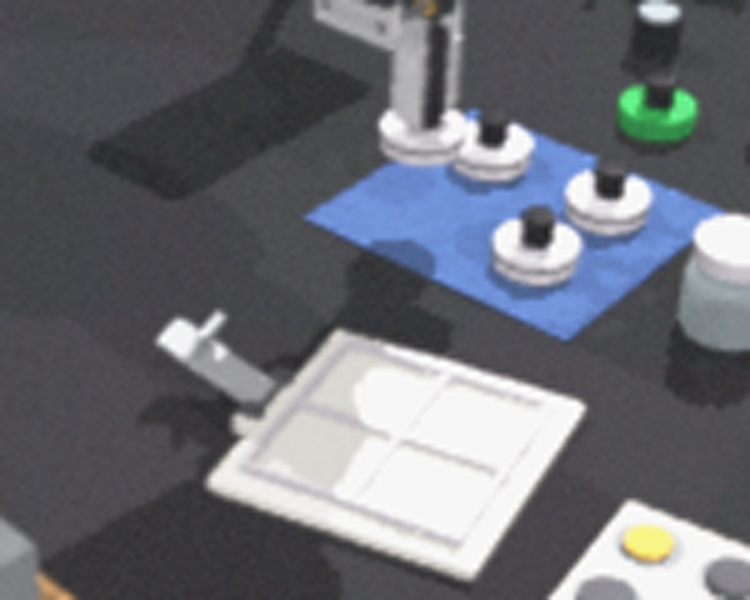

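Run:
```python
from h import *
place(1)
f=look('b1');
```

```text
over t23.7 [ 0.6026 -0.0253  0.1051] op0.0250 F [ 0.9  0.9 -0. ] M [ 0.1  -0.16  0.05]
placed hit=True t24.6 [ 0.603  -0.0263  0.0499] op0.0254 F [ 0.1 -0.7 -1.5] M [ 0.06 -0.14  0.02]
```

View pics/b1.png

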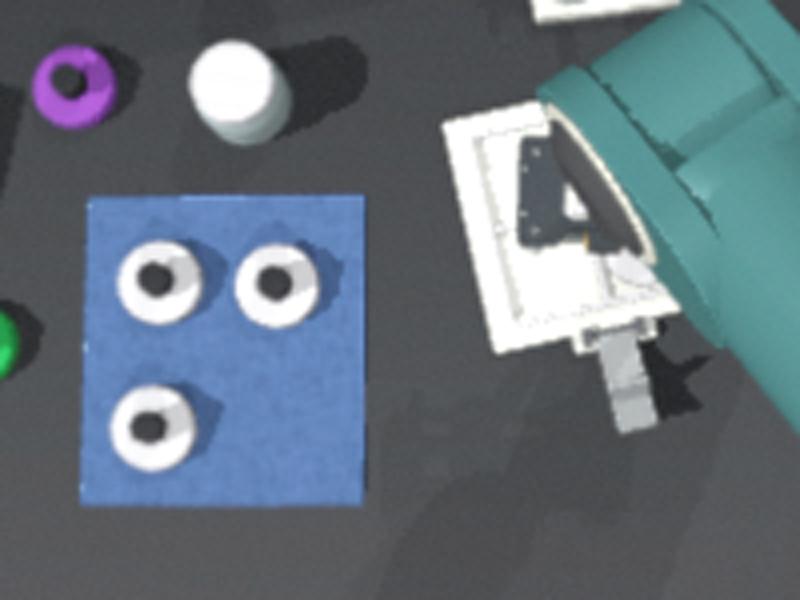

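Arm hides the case from above, but the mat's three remaining dishes are where they were. I'll pick the next one and check bay 1 from above once the arm is clear.

Run:
```python
from h import *
D=dishes(robot.grab_frame('top'))
for d in D: print(d[0],d[1])
tgt=min(D,key=lambda d:d[0][1]+d[0][0]*.1)
d=(tgt[0]+tgt[1])/2; print('pick',d)
s=pick(d)
save('p2s',robot.grab_frame('scene'),(180,130,330,250),5)
save('p2t',robot.grab_frame('top'),(210,130,320,225),6)
```

```text
[0.46050644 0.3320172 ] [0.4599223  0.32924753]
[0.56738335 0.24409728] [0.56697184 0.24166777]
[0.56794964 0.33162787] [0.56756244 0.32881775]
pick [0.56717759 0.24288253]
down hit=False t28.0 [0.5674 0.2432 0.0439] op0.0549 F [-0.3  0.1  0.2] M [ 0.12 -0.12  0.06]
grip t28.6 [0.5673 0.2429 0.0437] op0.0255 F [-0.5 -0.8  3. ] M [-0.24 -0.04 -0.03]
lift t29.2 [0.5672 0.2425 0.1053] op0.0251 F [ 0.2  0.2 -2.2] M [ 0.07 -0.09  0.02]
```

View pics/p2s.png

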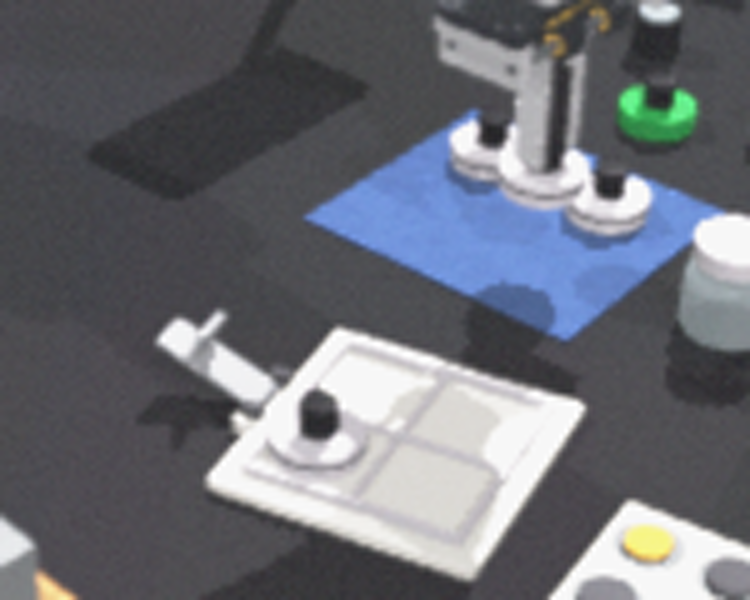

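View pics/p2t.png

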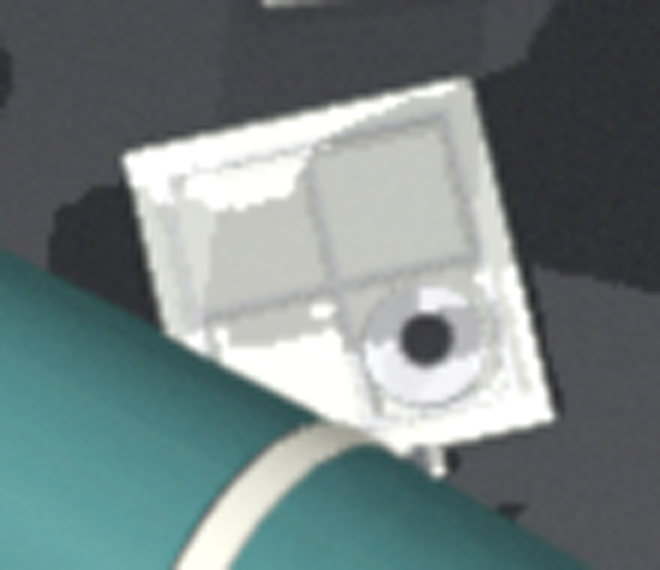

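```bash
cat >> h.py <<'E'
def knob(f,xy,z=.0395,r=.02):
    """dark knob centroid of a dish in a bay (top view), expected near xy"""
    V=cv2.cvtColor(f,cv2.COLOR_RGB2GRAY); u=proj('top',[[*xy,z]])[0]; m=np.zeros(V.shape,np.uint8); cv2.circle(m,tuple(int(round(q)) for q in u),8,1,-1)
    k=((V<100)&(m>0)).astype(np.uint8); M=cv2.moments(k,True)
    return plane('top',[(M['m10']/M['m00'],M['m01']/M['m00'])],z)[0] if M['m00']>10 else None
def incase(p):
    d=np.array(p)[:2]-CC; return 1e3*np.array([d@[np.cos(YAW),np.sin(YAW)],d@[-np.sin(YAW),np.cos(YAW)]])
E
python3 - <<'E'
from h import *
f=robot.grab_frame('top'); k=knob(f,cw(*BAY[1],0)[:2]); print('bay1 knob in case mm',incase(k))
place(3)
D=dishes(robot.grab_frame('top'))
for d in D: print(d[0],d[1])
d=min(D,key=lambda d:-d[0][0]); d=(d[0]+d[1])/2; pick(d)
f=robot.grab_frame('top'); save('p3t',f,(120,130,320,260),4)
for b in(1,3): print(b,incase(knob(f,cw(*BAY[b],0)[:2])))
save('p3s',robot.grab_frame('scene'),(180,130,330,250),5)
E
```

```text
bay1 knob in case mm [-39.25798681 -33.46755221]
over t30.9 [ 0.6724 -0.0074  0.1051] op0.0251 F [-0.3  0.4 -0.2] M [ 0.12 -0.13 -0.01]
placed hit=True t31.8 [ 0.6729 -0.0087  0.0499] op0.0253 F [ 0.  -0.2  0.2] M [-0.04 -0.24  0.02]
[0.46051467 0.33213648] [0.46009499 0.32902814]
[0.56807678 0.33166804] [0.56734121 0.32872082]
down hit=False t35.4 [0.5678 0.3305 0.044 ] op0.0548 F [ 0.7 -0.4 -0.2] M [-0.01 -0.1  -0.01]
grip t36.0 [0.5678 0.3302 0.0437] op0.0252 F [-0.1 -1.8  3.1] M [-0.17 -0.05 -0.03]
lift t36.7 [0.5677 0.3299 0.1053] op0.0252 F [ 0.2 -0.4 -1.1] M [ 0.07 -0.18  0.03]
1 [-39.21204507 -33.89337909]
3 [ 36.54282509 -33.71077704]
```

View pics/p3t.png

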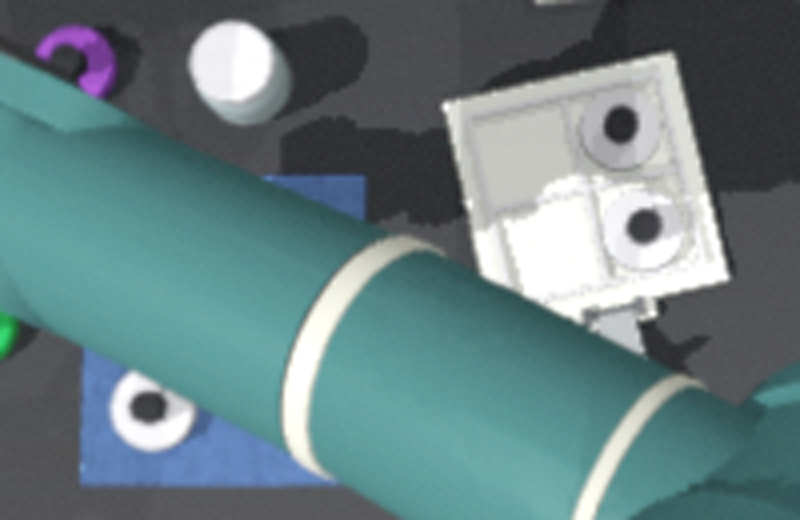

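View pics/p3s.png

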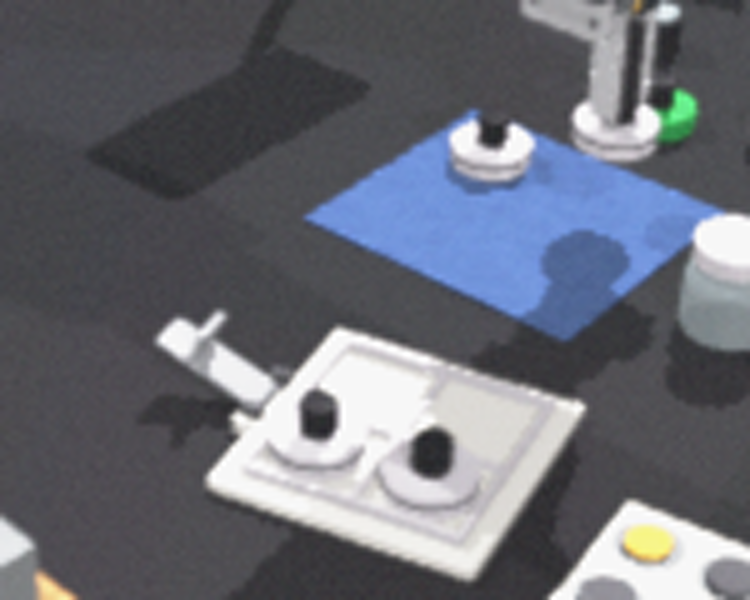

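Run:
```python
from h import *
robot_f=robot.grab_frame('scene'); V=cv2.cvtColor(robot_f,cv2.COLOR_RGB2GRAY)
t=robot.grab_frame('top'); VT=cv2.cvtColor(t,cv2.COLOR_RGB2GRAY)
for b in(1,3):
    P=cw(*BAY[b],.040)
    for n,I in(('scene',V),('top',VT)):
        u=proj(n,[P])[0]; m=np.zeros(I.shape,np.uint8); cv2.circle(m,tuple(int(round(q)) for q in u),10,1,-1)
        k=((I<90)&(m>0)).astype(np.uint8); c=big(k); M=cv2.moments(c); uv=(M['m10']/M['m00'],M['m01']/M['m00'])
        print(b,n,cv2.boundingRect(c),'pred',u.round(1),'got',np.round(uv,1),incase(plane(n,[uv],.040)[0]).round(1))
x0,y0,x1,y1=240,135,312,210
save('z3',t,(x0,y0,x1,y1),8)
```

```text
1 scene (241, 209, 6, 9) pred [244.7 212.5] got [243.3 213. ] [-38.6 -40.3]
1 top (277, 183, 8, 7) pred [281.2 184.7] got [280.5 186. ] [-39.3 -33.3]
3 scene (263, 216, 7, 9) pred [266.3 219.6] got [266.1 220.1] [ 36.5 -38.6]
3 top (271, 157, 8, 9) pred [275.4 160.8] got [274.6 160.7] [ 36.7 -33.6]
```

View pics/z3.png

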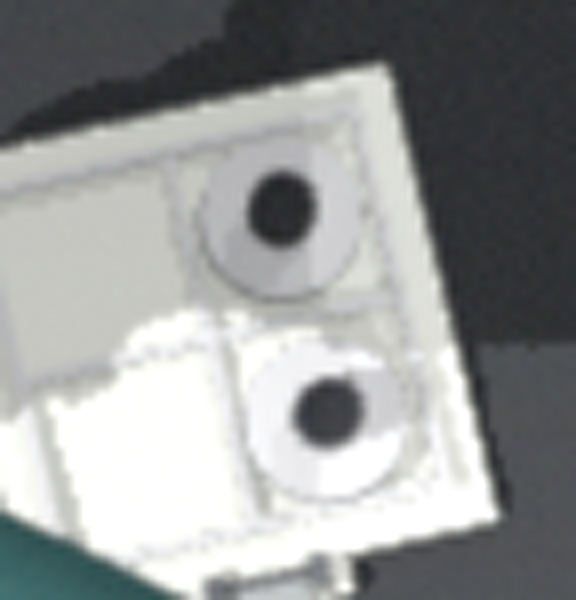

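Both views put the bay-1 dish about 3 mm toward the case's −x, while bay 3 looks right. I'll use the held dish as a feeler in bay 2. Touching it lightly on both stops in each axis gives the bay centre in robot coordinates.

Run:
```python
from h import *
x,y=BAY[2]
robot.move_linear(cw(x,y,.105),.2); st('over')
robot.move_linear(cw(x,y,.0525),.08); st('in')
res={}
for nm,dx,dy in(('+x',1,0),('-x',-1,0),('+y',0,1),('-y',0,-1)):
    robot.move_linear(cw(x,y,.0525),.03); robot.pause(.3)
    hit=robot.move_linear(cw(x+dx*.008,y+dy*.008,.0525),.015,threshold=3)
    s=robot.get_state(); res[nm]=incase(s['ee_pos']); print(nm,hit,res[nm].round(2),np.round(s['force'],1),round(s['opening'],4))
robot.move_linear(cw(x,y,.0525),.03)
print('centre', (res['+x'][0]+res['-x'][0])/2,(res['+y'][1]+res['-y'][1])/2)
```

```text
over t38.4 [0.6547 0.0625 0.1051] op0.0253 F [-0.5  1.2 -1.2] M [ 0.08 -0.18 -0.02]
in t39.2 [0.6551 0.0613 0.0525] op0.0252 F [ 1.4  0.7 -1. ] M [ 0.13 -0.13  0.01]
+x True [39.82 35.97] [-0.  -0.6 -1.4] 0.0253
-x True [31.5  36.04] [3.3 1.  0.2] 0.0257
+y True [35.74 38.85] [ 0.3 -1.  -0.5] 0.0257
-y True [35.82 30.64] [-0.3  0.9 -0.4] 0.0256
centre 35.661524634433185 34.74829475986631
```

Bay 2's play came out at 8.3 and 8.2 mm against the expected 8, so the feeler works. It shows the bay centre is 1.2 mm further toward −y than I assumed. I'll place this dish there and do the same in every bay.

```bash
cat >> h.py <<'E'
CC=cw(0,-.0012,0)[:2]
def feel_place(b,x=None,y=None):
    x0,y0=BAY[b]
    robot.move_linear(cw(x0,y0,.0525),.06)
    res={}
    for nm,dx,dy in(('+x',1,0),('-x',-1,0),('+y',0,1),('-y',0,-1)):
        robot.move_linear(cw(x0,y0,.0525),.03); robot.pause(.3)
        hit=robot.move_linear(cw(x0+dx*.009,y0+dy*.009,.0525),.015,threshold=3)
        s=robot.get_state(); res[nm]=incase(s['ee_pos']); print(b,nm,hit,res[nm].round(2),round(s['opening'],4))
    cx,cy=(res['+x'][0]+res['-x'][0])/2,(res['+y'][1]+res['-y'][1])/2
    print('centre',cx,cy,'range',res['+x'][0]-res['-x'][0],res['+y'][1]-res['-y'][1])
    if abs(cx/1e3-x0)>.0045 or abs(cy/1e3-y0)>.003: print('ODD, stop'); return
    drop(cx/1e3,cy/1e3)
def drop(cx,cy):
    robot.move_linear(cw(cx,cy,.0525),.03); robot.pause(.2)
    e=incase(robot.get_state()['ee_pos'])/1e3-[cx,cy]
    hit=robot.move_linear(cw(cx-e[0],cy-e[1],.049),.02,threshold=2.5); s=st('placed %s'%hit); print(incase(s['ee_pos']))
    robot.gripper_to(.045); robot.move_linear(cw(cx,cy,.12),.2)
E
python3 - <<'E'
from h import *
drop(.03566,.03575+.0002)
D=dishes(robot.grab_frame('top'))
for d in D: print(d[0],d[1])
d=(D[0][0]+D[0][1])/2; s=pick(d)
save('p4s',robot.grab_frame('scene'),(180,130,330,250),5)
E
```

```text
placed True t44.1 [0.6555 0.06   0.0503] op0.0252 F [ 1.5 -0.5  2.5] M [ 0.08 -0.56 -0.02]
[36.09045907 35.98197633]
[0.46062524 0.3320204 ] [0.46009499 0.32902814]
down hit=False t47.6 [0.4605 0.3309 0.0439] op0.0544 F [ 0.2 -0.   0.1] M [ 0.07 -0.09 -0.03]
grip t48.2 [0.4605 0.3305 0.0436] op0.0254 F [-0.  -2.   3.6] M [-0.28 -0.1  -0.  ]
lift t48.9 [0.4604 0.3301 0.1051] op0.0255 F [-0.7  0.9 -1.2] M [ 0.01 -0.13 -0.02]
```

View pics/p4s.png

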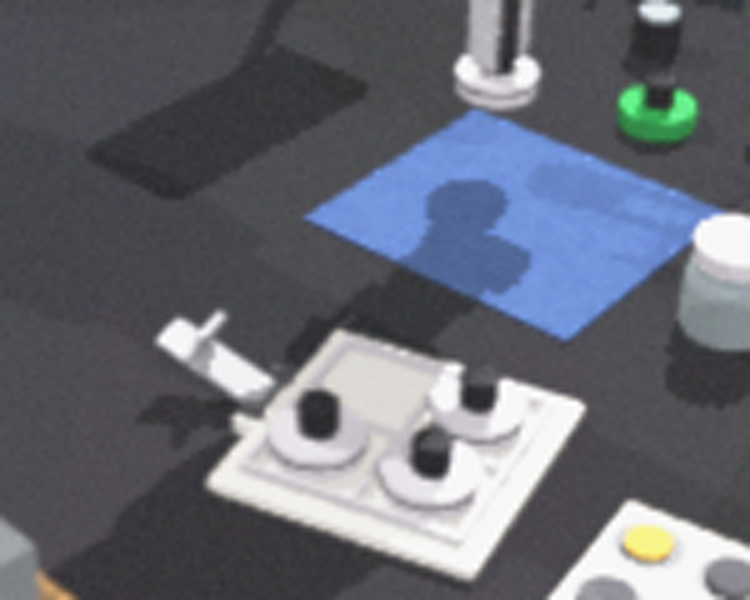

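Run:
```python
from h import *
robot.move_linear(cw(*BAY[0],.105),.2); s=st('over')
feel_place(0)
p=robot.get_state()['ee_pos']; 
robot.move_ptp([0.45,0.25,.2],near(np.pi/2))
f=robot.grab_frame('top'); save('q4t',f,(215,125,320,230),6); save('q4s',robot.grab_frame('scene'),(220,180,310,250),8)
for b in range(4): print(b,incase(knob(f,cw(*BAY[b],0)[:2])))
```

```text
over t50.7 [0.5852 0.0433 0.1051] op0.0256 F [-0.6  0.7 -1.7] M [ 0.04 -0.15 -0.06]
0 +x True [-31.98  36.01] 0.0251
0 -x True [-40.32  36.02] 0.0254
0 +y True [-36.2   40.09] 0.0256
0 -y True [-36.12  31.82] 0.0256
centre -36.14730757367589 35.952209147655154 range 8.339654649891894 8.271681819833038
placed True t56.3 [0.5858 0.0423 0.0503] op0.0251 F [ 0.9 -0.2  2. ] M [-0.01 -0.56  0.07]
[-35.75009415  35.89891405]
0 [-36.42226074  37.89736941]
1 [-40.2258587  -32.30074031]
2 [35.67431128 37.73573991]
3 [ 36.97171299 -33.84974834]
```

View pics/q4s.png

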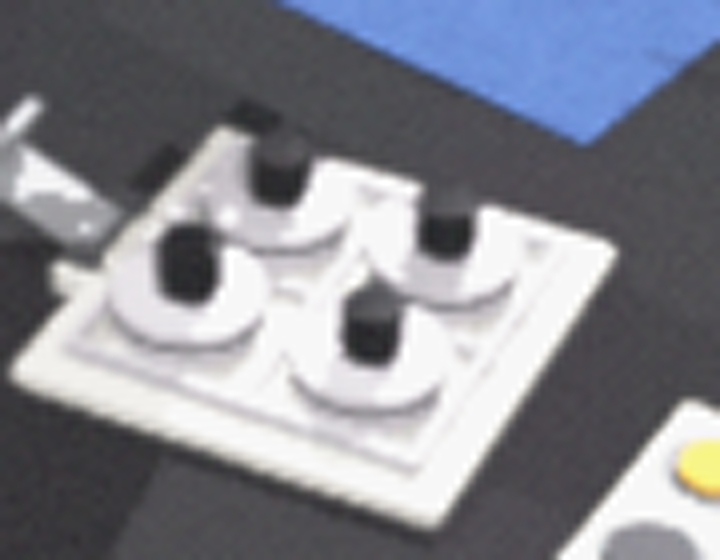

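View pics/q4t.png

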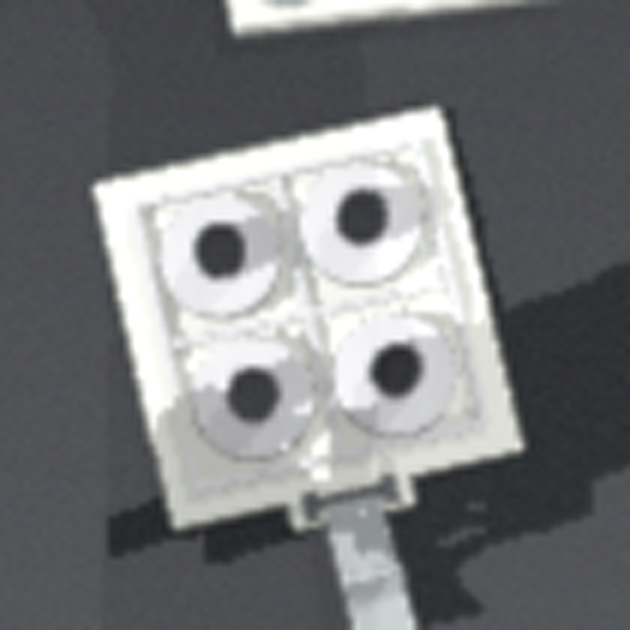

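All four stand in the bays. The camera reads the bay-0 and bay-2 dishes, which I centred by feel, as (0, +1.8) mm off. Corrected for that, bay 1 is about 4 mm off in x and 2 mm in y, and bay 3 is about 1 mm off. I'll regrip those two and centre them by feel.

```bash
cat >> h.py <<'E'
def repick(cx,cy):
    p=cw(cx,cy,.0505); R=best(np.pi/2,p+[0,0,.07]); robot.move_ptp(p+[0,0,.07],R); robot.gripper_to(.05)
    hit=robot.move_linear(p,.08,threshold=6); st('down hit=%s'%hit)
    if hit: robot.move_linear(p+[0,0,.07],.1); return False
    robot.gripper_to(0); s=st('grip'); print(incase(s['ee_pos']))
    robot.move_linear(p+[0,0,.002],.03); st('lift'); return True
E
python3 - <<'E'
from h import *
if repick(-.039,-.035): feel_place(1)
E
```

```text
down hit=False t61.0 [ 0.6004 -0.0271  0.051 ] op0.0501 F [-0.3  0.5 -1. ] M [ 0.07 -0.09  0.01]
grip t61.5 [ 0.6002 -0.0272  0.0507] op0.0254 F [-1.  -0.7  2.5] M [ 0.03 -0.04  0.02]
[-38.89291432 -35.04108453]
lift t61.8 [ 0.6001 -0.0272  0.0526] op0.0252 F [-0.3  0.5 -0.8] M [ 0.12 -0.25  0.05]
1 +x True [-30.77 -36.01] 0.0251
1 -x True [-39.15 -35.9 ] 0.0256
1 +y True [-36.19 -32.24] 0.0256
1 -y True [-36.16 -40.47] 0.0252
centre -34.96100746599889 -36.353333750310725 range 8.386774902149448 8.233239396840737
placed True t66.7 [ 0.6046 -0.0275  0.0501] op0.0255 F [ 1.2 -0.5  1. ] M [ 0.09 -0.49 -0.01]
[-34.6858465  -36.39917735]
```

Run:
```python
from h import *
if repick(.0365,-.0357): feel_place(3)
robot.move_ptp([0.45,-0.2,.25],near(np.pi/2))
f=robot.grab_frame('top'); save('q5t',f,(120,125,320,275),4); save('q5s',robot.grab_frame('scene'),(180,140,310,250),6)
for b in range(4): print(b,incase(knob(f,cw(*BAY[b],0)[:2])))
st()
```

```text
down hit=False t69.4 [ 0.6737 -0.0093  0.051 ] op0.0497 F [-0.1 -0.  -0.4] M [ 0.1  -0.16  0.  ]
grip t69.9 [ 0.6736 -0.0094  0.0507] op0.0253 F [-0.8 -0.1  2.7] M [0.06 0.02 0.01]
[ 36.60339244 -35.74225142]
lift t70.2 [ 0.6734 -0.0094  0.0525] op0.0252 F [ 0.6  0.8 -0.2] M [ 0.1  -0.09 -0.08]
3 +x True [ 40.54 -36.01] 0.0256
3 -x True [ 32.21 -35.93] 0.0251
3 +y True [ 35.72 -32.1 ] 0.0253
3 -y True [ 35.84 -40.35] 0.0249
centre 36.37320536623794 -36.22516276303645 range 8.328224820158134 8.25264409612845
placed True t75.0 [ 0.6738 -0.0098  0.0503] op0.0253 F [0.5 0.4 2.7] M [ 0.1  -0.51  0.01]
[ 36.76837675 -36.24380112]
0 [-35.69966821  36.78153119]
1 [-36.03814906 -34.55349526]
2 [35.63972511 37.31790421]
3 [ 36.05348581 -34.71862802]
 t77.4 [ 0.4506 -0.1993  0.2497] op0.0449 F [-0.1  0.1 -0.7] M [ 0.09 -0.13 -0.01]
```

View pics/q5t.png

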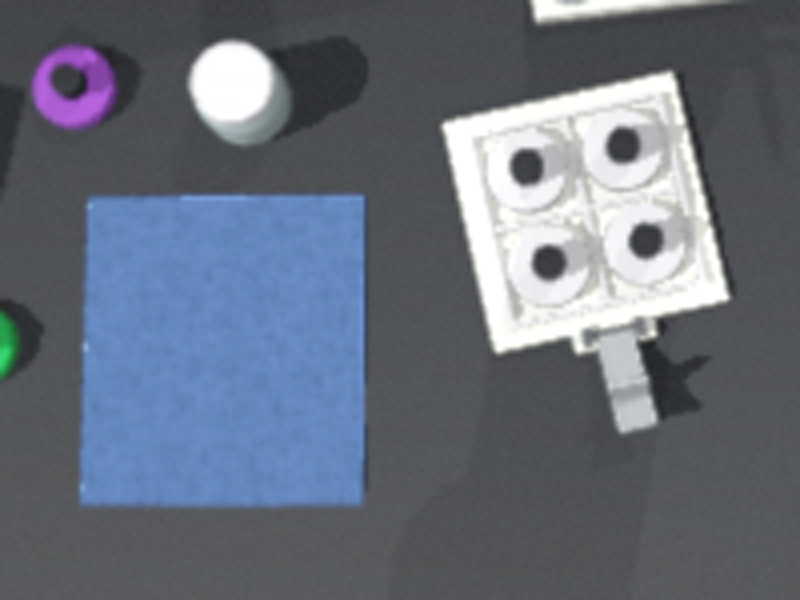

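View pics/q5s.png

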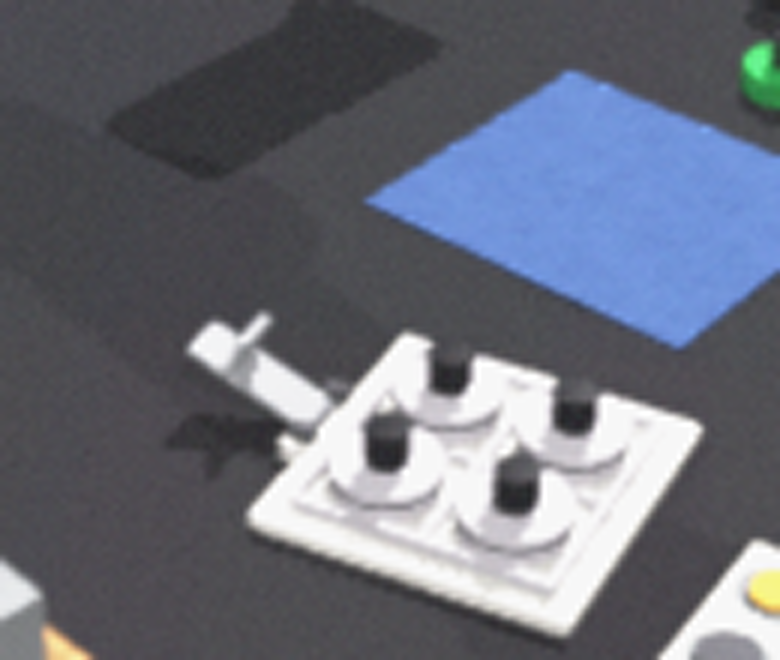

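All four dishes lie flat in their bays; the camera residuals agree within 0.5 mm apart from a common shift. Blue mat is empty. Next I put the cover back.

Run:
```python
from h import *
print('orig grip in case',incase([.6286,.0169]))
c=np.r_[CK,.0775]
R=best(CKY,c+[0,0,.1]); robot.move_ptp(c+[0,0,.1],R); robot.gripper_to(.06)
hit=robot.move_linear(c,.1,threshold=8); st(hit)
robot.gripper_to(0); st('grip')
robot.move_linear(c+[0,0,.03],.06); st('lift1')
robot.move_linear(c+[0,0,.095],.12); st('lift2')
save('r1s',robot.grab_frame('scene'),(60,130,260,280),4)
```

```text
orig grip in case [-0.53168471  0.75180953]
False t80.4 [ 0.4837 -0.3038  0.0781] op0.0601 F [ 0.4  0.1 -0.4] M [-0.02 -0.08  0.  ]
grip t81.1 [ 0.4833 -0.3036  0.0775] op0.0156 F [-0.8  0.9  0.2] M [-0.03 -0.08 -0.  ]
lift1 t81.8 [ 0.4832 -0.3037  0.1075] op0.0156 F [-0.1 -0.2 -4.3] M [-0.01 -0.07 -0.04]
lift2 t82.5 [ 0.4829 -0.3035  0.1718] op0.0159 F [-1.5 -0.  -5. ] M [-0.05 -0.03  0.01]
```

View pics/r1s.png

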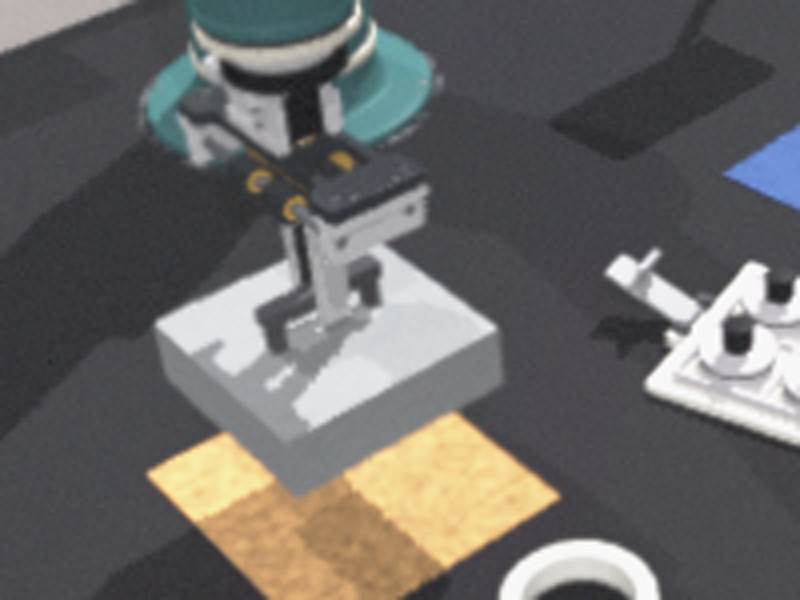

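Run:
```python
from h import *
Y0=np.radians(14.3)
robot.move_linear(cw(0,.0008,.175),.2,frame=near(Y0)); s=st('over')
robot.pause(.3)
robot.move_linear(cw(0,.0008,.100),.08); st('low')
hit=robot.move_linear(cw(0,.0008,.0885),.03,threshold=3); s=st('in %s'%hit); print(incase(s['ee_pos']))
f=robot.grab_frame('scene'); save('r2s',f,(200,150,310,250),6)
```

```text
over t84.4 [0.629  0.0161 0.175 ] op0.0158 F [ 0.7  0.  -4.7] M [-0.01 -0.1   0.01]
low t85.8 [0.6295 0.0172 0.1006] op0.0161 F [ 0.7 -0.2 -3.6] M [ 0.02 -0.09 -0.05]
in False t86.3 [0.6291 0.0171 0.0884] op0.0157 F [ 0.   0.7 -3.5] M [ 0.01 -0.11 -0.02]
[-0.0190077   0.86635177]
```

View pics/r2s.png

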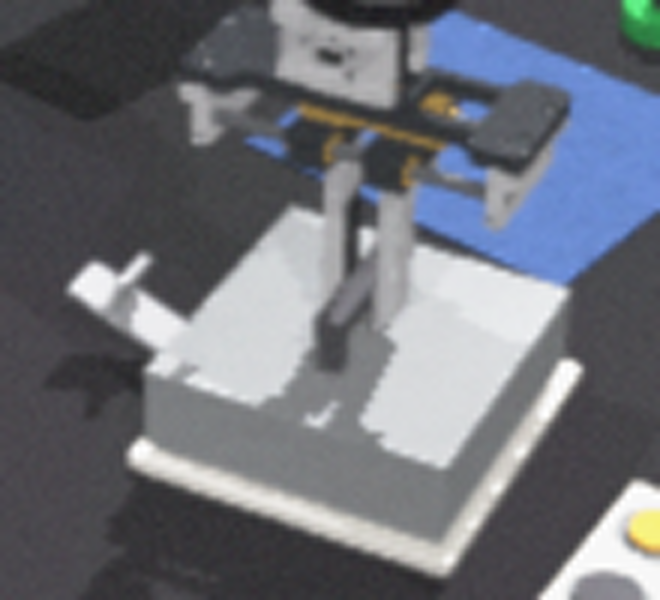

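The rim passed over the rail without contact. I'll centre the cover by feel and lower it.

Run:
```python
from h import *
res={}; b=(0,.0008)
for nm,dx,dy in(('+x',1,0),('-x',-1,0),('+y',0,1),('-y',0,-1)):
    robot.move_linear(cw(*b,.0885),.03); robot.pause(.3)
    hit=robot.move_linear(cw(b[0]+dx*.007,b[1]+dy*.007,.0885),.015,threshold=3.5)
    s=robot.get_state(); res[nm]=incase(s['ee_pos']); print(nm,hit,res[nm].round(2))
c=((res['+x'][0]+res['-x'][0])/2e3,(res['+y'][1]+res['-y'][1])/2e3); print(c)
assert abs(c[0])<.003 and abs(c[1])<.004
robot.move_linear(cw(*c,.0885),.03); robot.pause(.2)
hit=robot.move_linear(cw(*c,.0835),.02,threshold=4); st('down %s'%hit)
robot.gripper_to(.05); st('rel')
robot.move_linear(cw(*c,.2),.2)
robot.move_ptp(arc(1.27)+[0,0,.12],near(YAW+np.pi/2)); 
save('r3s',robot.grab_frame('scene'),(200,150,310,250),6); save('r3t',robot.grab_frame('top'),(215,125,320,230),6); st()
```

```text
+x True [3.62 0.76]
-x True [-2.78  0.86]
+y True [-0.54  4.61]
-y True [-0.48 -2.8 ]
(np.float64(0.00041923546899386263), np.float64(0.000902471098179239))
down True t90.8 [0.6296 0.0172 0.0843] op0.0157 F [-1.2 -0.9  6.5] M [-0.09  0.01  0.  ]
rel t91.5 [0.6291 0.0171 0.0838] op0.0501 F [-0.4  0.2  0.1] M [-0.02 -0.07 -0.07]
 t93.7 [ 0.4719 -0.0234  0.1499] op0.0498 F [-0.2  0.2 -0.4] M [ 0.09 -0.09  0.01]
```

View pics/r3s.png

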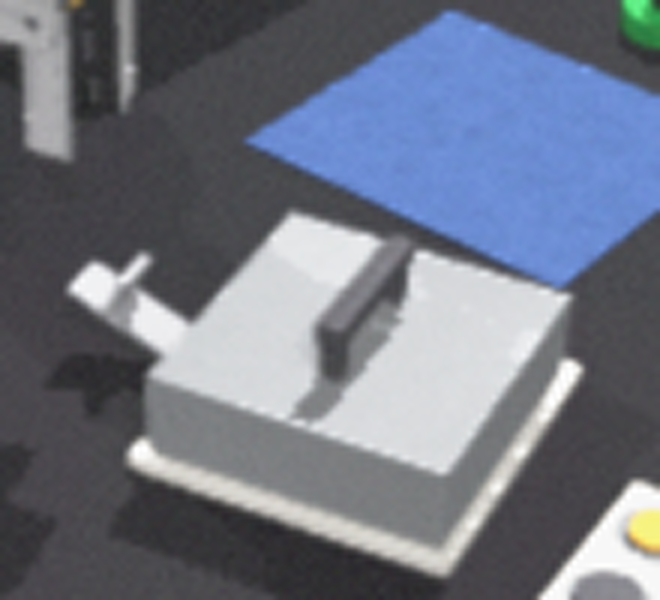

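View pics/r3t.png

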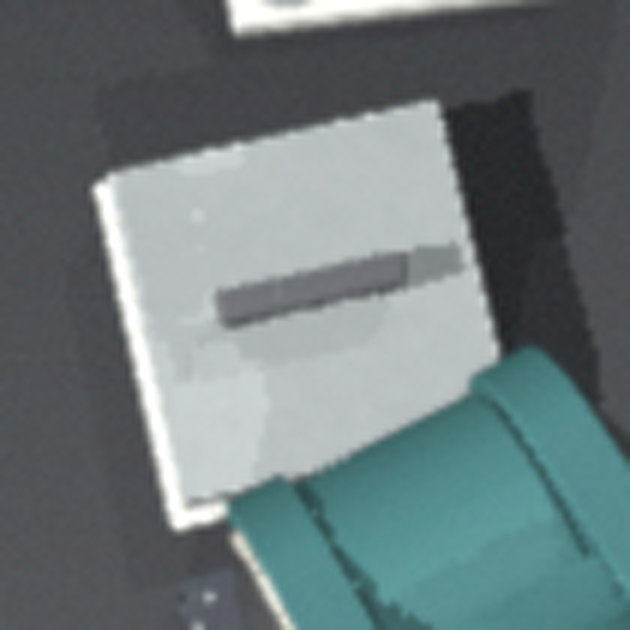

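The cover sits down all round: it stopped at grip height 84 mm, with an even plate margin in both views. Now I swing the hasp up.

Run:
```python
from h import *
p=arc(1.27)
hit=robot.move_linear(p,.08,threshold=8); st('down %s'%hit)
if not hit:
    robot.gripper_to(.02); st('grip')
    for th in np.r_[np.linspace(1.12,.12,8),0.04,0.0]:
        robot.move_linear(arc(th),.1); F=robot.get_state()['force']; print(round(th,2),np.round(F,1))
    hit=robot.move_linear(arc(-.04),.03,threshold=8); s=st('end %s'%hit); print(incase(s['ee_pos']))
    save('u1s',robot.grab_frame('scene'),(180,130,310,250),6)
```

```text
down False t95.3 [ 0.4718 -0.0236  0.0302] op0.0498 F [ 0.3  0.4 -0. ] M [ 0.09 -0.14  0.01]
grip t95.8 [ 0.4716 -0.0237  0.03  ] op0.0277 F [ 0.9 -1.4  2.1] M [-0.12 -0.09  0.04]
1.12 [ 0.5 -0.5 -0.8]
0.98 [-0.7 -2.2  0.1]
0.83 [-2.3 -2.6  2.7]
0.69 [-2.6 -2.9  3.8]
0.55 [-0.8 -3.8  2.4]
0.41 [-0.4 -3.3  1.1]
0.26 [ 0.6 -4.4 -3.6]
0.12 [ 2.  -4.2 -7.7]
0.04 [-0.6 -3.6 -8.7]
0.0 [-0.8 -3.6 -7.6]
end False t98.6 [ 0.5418 -0.0059  0.0817] op0.0278 F [-9.2 -5.7  0.5] M [-1.4   2.37 -0.14]
[-9.03121345e+01 -8.46139908e-02]
```

View pics/u1s.png

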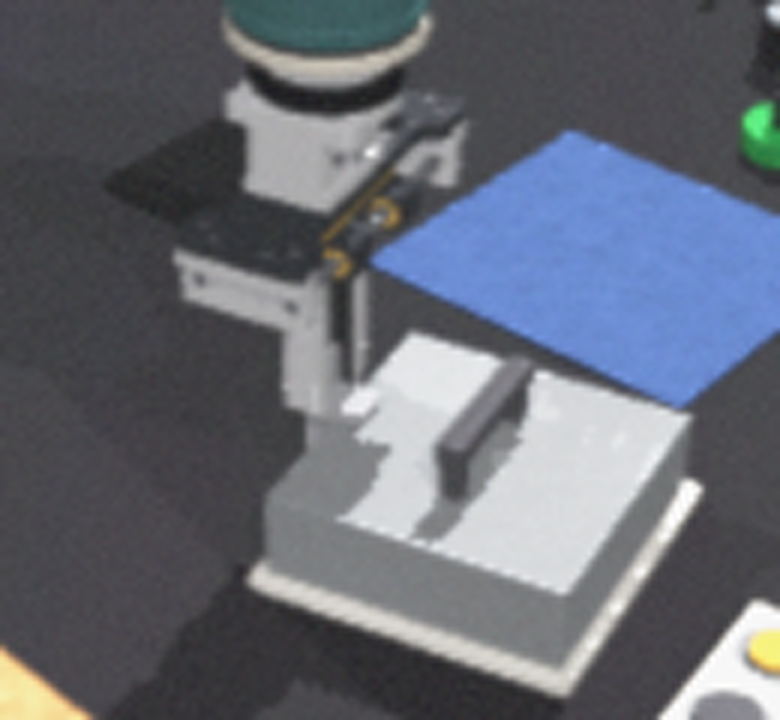

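Run:
```python
from h import *
robot.gripper_to(.045); st('rel')
p=robot.get_state()['ee_pos']; robot.move_linear(p+[0,0,.09],.15)
# gentle push from -x with closed fingers, to confirm stop
robot.gripper_to(0)
a=cw(-.125,0,.15); robot.move_linear(a,.15)
robot.move_linear(cw(-.125,0,.092),.12)
hit=robot.move_linear(cw(-.095,0,.092),.02,threshold=5); s=st('push %s'%hit); print(incase(s['ee_pos']))
robot.move_linear(cw(-.130,0,.092),.1); robot.move_linear(cw(-.130,0,.2),.2)
robot.move_ptp([.42,-.25,.3],near(np.pi/2)); st()
save('f_s',robot.grab_frame('scene'),(180,130,310,250),6); f=robot.grab_frame('top'); save('f_t',f,(215,125,320,230),6); save('f_full',f)
```

```text
rel t99.2 [ 0.5431 -0.0054  0.0821] op0.0450 F [ 0.  -0.3 -0.3] M [ 0.06 -0.14  0.05]
push True t102.8 [ 0.529  -0.009   0.0916] op0.0003 F [-1.5 -1.3 -0.5] M [-0.08  0.18 -0.04]
[-1.03442055e+02  8.17863642e-02]
 t105.0 [ 0.4203 -0.2489  0.2994] op0.0004 F [-0.5 -0.5 -0.6] M [ 0.07 -0.18  0.01]
```

View pics/f_s.png

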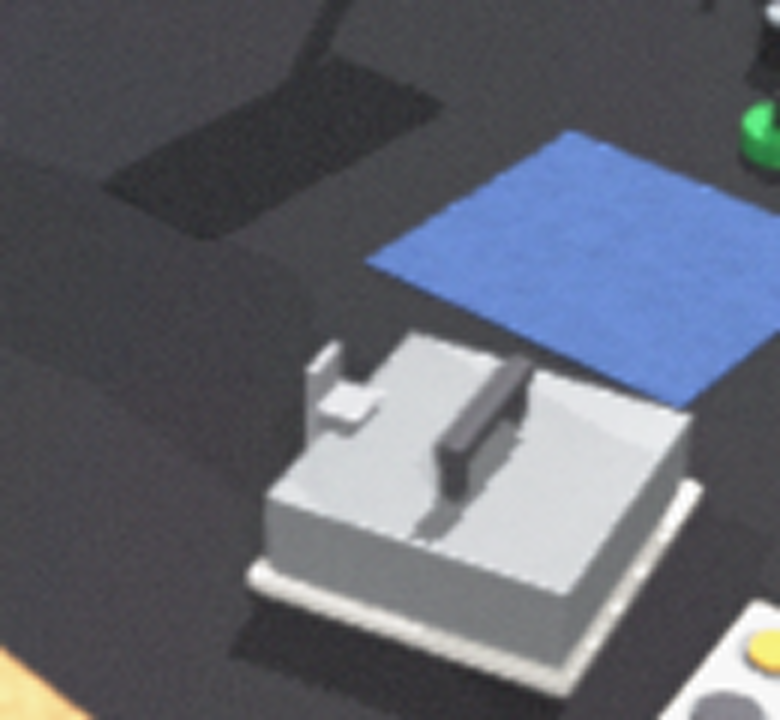

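View pics/f_t.png

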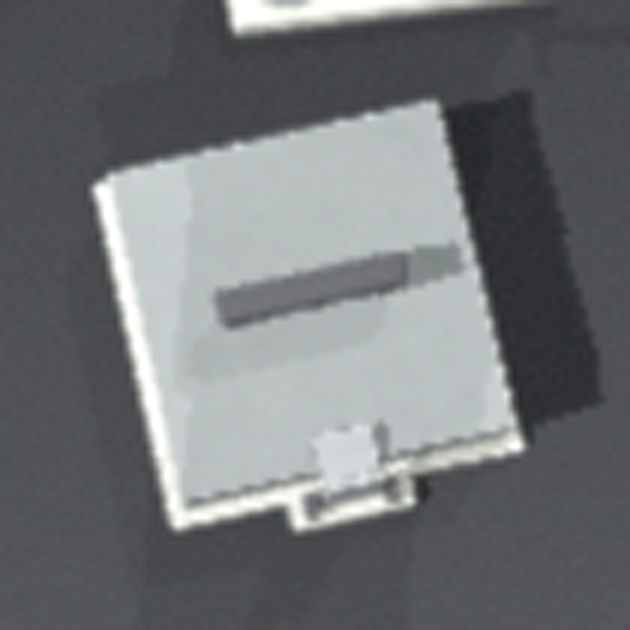

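View pics/f_full.png

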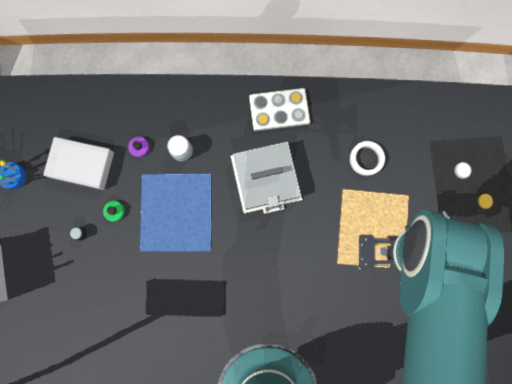

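The final pictures match the start picture. The hasp is upright with its claw over the cover's edge, the cover is seated, the blue mat is empty, and the jar and tape haven't moved. Handing in.

Run:
```python
from h import *
print(robot.sign_off())
```

```text
the job is handed in; nothing more can be done
None
```

The job is done and handed in at about 105 s of the 210 s allowed. I swung the hasp out and set the cover down upright on the cork mat. All four dishes then went into bays of their own. The cover is back on and the hasp is swung fully up, claw over the cover's edge.

**Dish centring:** I centred the dishes by touching each held dish lightly on its bay's stops. The play came out at 8.2–8.4 mm against 8 mm expected. On first placing, the bay-1 dish ended up about 4 mm off centre, and I don't know why. I regripped and centred it, and did the same for bay 3, which was about 1 mm off. Afterwards the camera readings of all four dishes agreed to about 0.7 mm, apart from a common camera offset of about 1.2 mm. The two camera views disagreed with each other by several mm on the dish positions across the case, so I trusted the touch results instead.

**Cover:** It had 6.4 mm of play in x and 7.4 mm in y around the rail when I centred it by touch. It came to rest at the grip height expected for fully down (84 mm), and the plate margin looks even in both views.

**Hasp:** A push from outside met resistance within about 1 mm of where it should be when upright, and the last pictures match the start.

The jar and tape roll look unmoved in the last picture. I saw no slackened grip and no dish knocked aside on the mat.

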